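# Tip the calibration plate out of its keeper and lay it on the light pad

## Task

The glass calibration plate has slid to the back of its keeper tray, under the clear dust shield. Lift the tray by its rear handle so that the plate slides down to the front wall, nearest you, set the tray down flat and let go; then lift it by its side handle so that the plate slides along into the open pick-up corner, and set the tray down flat again and let go. Lift the plate out of the corner through the finger gap and lower it, without dropping it, onto the middle of the light pad's lit window, long side along the window's long side, leaving the tray flat on the desk and the mug, tape, dish and dropper bottle undisturbed.

Things in the scene. Friction and masses are not known exactly. Their poses are not given: they have to be found in the camera images.
- keeper: White shallow plastic tray, loose, about 0.4 kg, 180 (its x) x 158 (its y) mm, walls 4 thick and 18 high, floor 3 mm thick; inside x -86 to 86, y -75 to 75. Origin: centre of its underside. x points to its rear (away from the robot within 15 degrees), y to its left, z up. The plate starts to slide in it at a tilt of 10 to 15 degrees, at 25 to 30 all the way.
- rear_handle (a point): Middle of the rear handle, a 10 mm round steel bar along the tray's y (straight for 70 mm), over the rear wall: 50 mm above the tray's underside, at tray x 88, y 0 mm. Axes as the tray's.
- side_handle (a point): Middle of the side handle, a 10 mm round steel bar along the tray's x (straight for 70 mm), over the right wall: 50 mm above the tray's underside, at tray x 0, y -77 mm. Axes as the tray's.
- front_edge (a point): Middle of the tray's lower front edge (tray x -90, y 0, z 0 mm), on which it pivots when lifted by the rear handle. Axes as the tray's. The plate stays where it slid when the tray is lowered again.
- left_edge (a point): Middle of the tray's lower left edge (tray x 0, y 79, z 0 mm), on which it pivots when lifted by the side handle. Axes as the tray's.
- shield_corner (a point): Inner corner of the clear 3 mm dust shield, on its top face (tray x 6, y -15, z 18 mm). The shield is screwed down, 15 to 18 mm above the desk, and covers all the tray's inside but the front left corner: open there are x -86 to 6, y -15 to 75 mm. Axes as the tray's.
- pickup_corner (a point): Where the plate's origin lies when home in the pick-up corner, against the front and left walls, long side along the tray's x: tray x -46, y 47.5, z 3 mm. Axes as the tray's. A finger gap in the left wall (tray x -68 to -24 mm, down to the floor) is then beside the middle of the plate's left side; on its right 35 mm are free before the shield.
- plate: Calibration plate, loose, 80 (its x) x 55 (its y) x 6 mm, about 80 g: glass with a grid of dots in a black frame. Origin: centre of its underside, z up. At the start it lies almost wholly under the shield at the rear right of the tray, long side roughly along the tray's x.
- light_pad: Flat light-grey LED light pad, fixed to the desk, 190 (its x) x 130 (its y) x 9 mm, origin at the centre of its underside. It lies on one side of the tray, left or right.
- window (a point): Centre of the pad's bright white lit window, 140 mm along the pad's x and 100 mm along its y, on the pad's top face 9 mm above the desk, 12 mm from the pad's centre along its x. Axes as the pad's.
- mug: White mug, 86 mm tall, at the right; leave alone. Origin: centre of its underside.
- tape: Roll of beige tape, 52 mm across, 19 mm tall, at the front right; leave alone. Origin: centre of its underside.
- bottle: Brown dropper bottle, 33 mm across, 102 mm tall, the left one of two at the back middle; leave alone. Origin: centre of its underside.
- dish: Petri dish, 61 mm across, 15 mm tall, at the back left, the one nearer the middle; leave alone. Left of it, beyond the work, stands a fixed microscope about 0.4 m tall: come in past its front, near the robot. Origin: centre of its underside.

How it is judged:
On the way, in this order (a step that is already met when the one before it is completed fails the run):
1. the plate lies at the tray's front wall (within 10 mm), and the tray is flat on the desk and let go (x of plate in the frame of keeper between -0.06 and -0.036 m and z of plate in the frame of keeper below 0.008 m and angle between keeper's own z axis and vertical below 0.04 rad and height (world z) of keeper below 0.006 m and contact force between the fingers and keeper below 0.3 N), for 0.2 s.
2. the tray is tipped again (over 10 degrees) (angle between keeper's own z axis and vertical above 0.175 rad), for 0.1 s.
3. the plate lies in the pick-up corner (within 10 mm of home), and the tray is flat on the desk and let go (distance between plate and pickup_corner below 0.01 m and angle between keeper's own z axis and vertical below 0.04 rad and height (world z) of keeper below 0.006 m and contact force between the fingers and keeper below 0.3 N), for 0.2 s.
4. the plate is lowered to the lit window (within 8 mm of its surface) still held by the fingers (contact force between the fingers and plate above 0.5 N and horizontal distance between plate and window below 0.035 m and z of plate in the frame of window below 0.008 m), for 0.05 s.
At the end, for the whole second after the job is handed in: The plate lies flat and at rest on the lit window, face up, its centre within 20 mm of the window's centre in each direction and its long side within 10 degrees of the window's; the tray is flat and at rest on the desk (x of plate in the frame of window between -0.02 and 0.02 m and y of plate in the frame of window between -0.02 and 0.02 m and z of plate in the frame of window between -0.003 and 0.003 m and angle between the x axis of plate and the x axis of window, either way round below 0.17 rad and angle between plate's own z axis and vertical below 0.05 rad and linear speed of each of plate, keeper below 0.01 m/s and angle between keeper's own z axis and vertical below 0.04 rad and height (world z) of keeper below 0.006 m); the robot touches nothing.
It fails at once if the mug is moved by more than 30 mm (distance of mug from where it was at the start of the episode above 0.03 m).
It fails at once if the tape is moved by more than 30 mm (distance of tape from where it was at the start of the episode above 0.03 m).
It fails at once if the bottle is moved by more than 30 mm (distance of bottle from where it was at the start of the episode above 0.03 m).
It fails at once if the dish is moved by more than 30 mm (distance of dish from where it was at the start of the episode above 0.03 m).
It also fails if it takes over 67 s, if anything falls off the work surface, if the arm or the gripper's body presses on something with over 40 N, if the wrist force passes 120 N, or if a joint passes its speed limit or range.

## Robot

A 6-joint arm with a two-finger parallel gripper is mounted at the origin on a cart in front of the work surface, level with it; the furniture and walls round the work are solid. World frame = base frame: x ahead of the robot, y to its left, z up, the work surface at z = 0. Lengths are in m, angles in rad, forces in N, time in s.
With the tool pointing down it reaches from about 0.25 to 0.8 m from the base axis. Payload 3.9 kg.
Tool frame: the origin (TCP) lies between the finger pads; the fingertips stand 14 mm ahead of it and the grasp point (between the pads) lies 5 mm behind it; z points along the fingers, y is the line along which they close (so a half turn about z gives the same grasp; the last joint's range is limited). The gripper opens to 85 mm and grips with 20 to 120 N. Pads are 22 mm wide; open, the fingers measure 114 mm over their backs; the gripper's body (76 mm by 85 mm) begins 54 mm behind the grasp point. The pads swing forward as they close: fully open they stand 13 mm farther back than shut.
Start: joints at [-1.152, 0.26, -0.138, 1.173, 0, 1.571], TCP at [0.213, -0.48, 0.245] pointing down, gripper open.
Joint ranges: [-2.78, 2.78], [-0.83, 1.72], [-1.28, 1.37], [-1.9, 2.12], [-1.57, 1.48], [-3.14, 3.14]. Speed limits (rad/s): [2.57, 2.57, 3.14, 3.14, 3.14, 3.14].

## Interface

Orientations are given as a unit quaternion [w, x, y, z].
In Python, from rig import r gives the robot as it stands.
- The arm moves only by the shell command python3 -m pendant 'ROWS' [FORCE]. ROWS is JSON, a list of rows, each an object with "dp": the shift along the tool's x, y, z in units of 25 mm (1.0 is 25 mm), a list of three; "delta_rot": the turn, a rotation vector about the tool's x, y, z in units of 8 degrees (1.0 is 8 degrees), a list of three; "gripper": the opening, from -1 (shut) to 1 (fully open). A call has 1 to 5 rows; each row is the pose to reach, as a shift and turn from the pose commanded when the call began, along the tool's axes at that moment; what a row does not reach only later rows make up. A row lasts 1/8 s, in which the tool goes at most 62.5 mm and 10.7 degrees, less where a joint would pass 70% of its speed; a pose out of reach is approached as far as the arm can. A call with a gripper value outside its range is refused whole. The fingers move at their own pace and stop on an object; FORCE is the grip in N (left out, the last holds). Time passes only in rows, so rows that repeat a pose let the fingers close. It gives the time, the measured TCP pose, the force, the opening and the grip force at its end, in the units of the state.
- r.read_state(): the state, without advancing time (a new reading comes with each control period).
- r.snapshot(name): name is "scene" or "top"; returns (picture, depth): 400x640x3 uint8, red, green, blue; 400x640 float32, m along the optical axis (not along the pixel's ray), 0 where there is no reading.
- r.camera_params(name): a dict with "fx", "fy", "cx", "cy" (pixels), "k1" (the pictures are not rectified: a ray, as slopes to the right and down, at radius r is drawn at 1 + k1 r^2 times it, then the intrinsics apply), "R" (3x3) and "t" (3): a world point X has camera coordinates R X + t. Camera axes: x right, y down, z forward; pixel columns grow to the right and rows downward; lengths in m; the calibration is good to about 2 mm. A picture is of the moment at which its call begins. camera_params takes no time and is no camera call.
- r.finish_job(): hands the job in; it is judged then, once.
The state is a dict: "t": time; "joint_positions": joint angles; "dq": joint speeds; "tau": joint torques, N m; "position": TCP position; "tool_rot": TCP orientation; "wrist_force": force on the tool from outside, world axes, zero at the start; "wrist_torque": the same for the moment, N m; "gripper_width": finger opening in m; "grip_force": force on a finger pad.
Only numpy, scipy, OpenCV 4.12 (cv2) and the standard library are available. Lean on these libraries where they do the work, as an engineer would, in place of code of your own. Each camera call takes 0.05 s, during which the arm holds its last target. There are 200 camera calls.

## Working session

There is one attempt and no reset: what is moved stays moved. The work goes in short steps, Python scripts to look and compute and a shell command to move; the robot and the scene stay as the last step left them, time stands still between calls to the robot, and variables do not carry over. Pictures are saved under pics/ and viewed, at most 10 in all, crops included, and the job is handed in when it is done.

```bash
ls; mkdir -p pics; cat > h.py <<'E'
import numpy as np, cv2
from rig import r
def P(n):
    c=r.camera_params(n); return c,np.array(c["R"]),np.array(c["t"])
def ray(n,u,v):
    c,R,t=P(n); x=(u-c["cx"])/c["fx"]; y=(v-c["cy"])/c["fy"]
    a,b=x,y
    for _ in range(20):
        s=1+c["k1"]*(a*a+b*b); a,b=x/s,y/s
    return -R.T@t, R.T@np.array([a,b,1.])
def plane(n,u,v,z):
    o,d=ray(n,u,v); return o+d*(z-o[2])/d[2]
def depthpt(n,u,v,D):
    o,d=ray(n,u,v); return o+d*D[int(round(v)),int(round(u))]
def tri(n1,p1,n2,p2):
    o1,d1=ray(n1,*p1);o2,d2=ray(n2,*p2)
    s=np.linalg.lstsq(np.c_[d1,-d2],o2-o1,rcond=None)[0]
    a,b=o1+d1*s[0],o2+d2*s[1]
    return (a+b)/2,np.linalg.norm(a-b)
E
python3 - <<'E'
from h import *
for n in("scene","top"):
    im,D=r.snapshot(n); cv2.imwrite(f"pics/{n}0.png",im[:,:,::-1]); np.savez(f"{n}0.npz",im=im,D=D)
    c,R,t=P(n); print(n,c["fx"],c["k1"],-R.T@t,R[2])
s=r.read_state();print(s["t"],s["position"],s["tool_rot"],s["gripper_width"])
E
```

```text
pics
scene 510.4693320108705 -0.07573085383801191 [-0.33878862  0.7227925   0.7025367 ] [ 0.67040803 -0.56561916 -0.48023749]
top 463.64853142484947 -0.02730386985865993 [ 0.33788648 -0.05856083  1.44335311] [ 0.16903505 -0.00162087 -0.98560871]
0.1 [ 0.21324381 -0.47909856  0.24456158] [-8.57018883e-04  9.78155796e-01  2.07871267e-01 -2.02894430e-04] 0.08554021440535385
```

View pics/scene0.png

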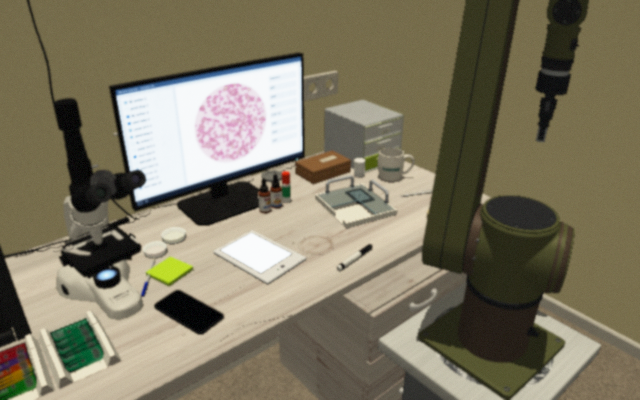

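View pics/top0.png

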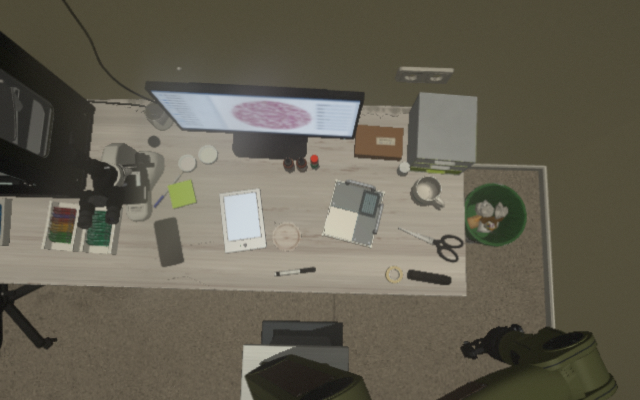

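The top view shows the tray at about (353,213) with the plate at (369,203). The light pad is at (242,220), mug at (428,188), tape at (394,274) and bottle at (289,165). The scene view shows the tray at (355,200) with handles at about (340,183) and (378,187). I'll enlarge both.

```bash
python3 - <<'E'
import cv2,numpy as np
a=cv2.imread("pics/top0.png")[170:255,315:395]; b=cv2.imread("pics/scene0.png")[165:235,305:405]
c=cv2.imread("pics/top0.png")[180:260,212:272]
f=lambda i,s:cv2.convertScaleAbs(cv2.resize(i,None,fx=s,fy=s,interpolation=cv2.INTER_CUBIC),alpha=1.2)
o=np.zeros((600,800,3),np.uint8)
A=f(a,5);B=f(b,4);o[:A.shape[0],:A.shape[1]]=A;o[:B.shape[0],400:400+B.shape[1]]=B
C=f(c,4);o[280:280+C.shape[0],400:400+C.shape[1]]=C
cv2.imwrite("pics/crop.png",o)
E
```

```text
(no output)
```

View pics/crop.png

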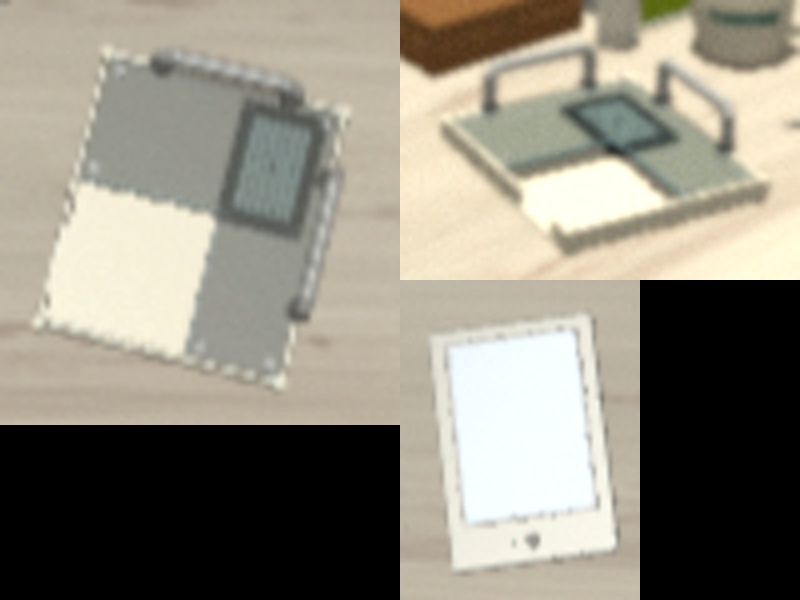

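The crop shows tray corners in the top view at RL (336,180), RR (384.4,192.4), FR (371,246.6) and FL (323,234.4). The rear bar runs (348,181.6)–(373.4,188) and the side bar (382,205.6)–(375.6,231). The window is a clean bright rectangle.

```bash
cat >> h.py <<'E'
def window(n,im,box):
    x0,y0,x1,y1=box; g=im[y0:y1,x0:x1].astype(int); m=((g.min(2)>190)&(g[:,:,2]>=g[:,:,0])).astype(np.uint8)
    cs=cv2.findContours(m,0,2)[0]; c=max(cs,key=cv2.contourArea)
    q=cv2.approxPolyDP(cv2.convexHull(c),6,True)[:,0]+[x0,y0]
    M=cv2.moments(c); return q,(M["m10"]/M["m00"]+x0,M["m01"]/M["m00"]+y0)
E
python3 - <<'E'
from h import *
np.set_printoptions(precision=4,suppress=True)
t=np.load("top0.npz");s=np.load("scene0.npz")
cor=[(336,180),(384.4,192.4),(371,246.6),(323,234.4)]
W=np.array([plane("top",u,v,.018) for u,v in cor]); print("corners z18",W,np.linalg.norm(W-np.roll(W,-1,0),axis=1))
M=np.array([[90,79],[90,-79],[-90,-79],[-90,79]])/1000
c=W[:,:2].mean(0); A=W[:,:2]-c; th=np.arctan2((M[:,0]*A[:,1]-M[:,1]*A[:,0]).sum(),(M*A).sum()); print("tray",c,np.degrees(th))
scc=[(305+42/4+.0,165+120/4),(305+367/4,165+185/4),(305+165/4,165+245/4)]
R2=np.array([[np.cos(th),-np.sin(th)],[np.sin(th),np.cos(th)]])
# scene corner check RL, FR (z18)
for p in scc[:2]: 
    w=plane("scene",*p,.018); print("scene tray-frame",R2.T@(w[:2]-c))
for nm,a,b in (("rear",[(348,181.6),(373.4,188)],[(327.5,182),(351,177.5)]),("side",[(382,205.6),(375.6,231)],[(370.5,181.2),(387,192)])):
    for p,q in zip(a,b):
        w,e=tri("top",p,"scene",q); print(nm,w,e,R2.T@(w[:2]-c))
        print("   top on z50:",R2.T@(plane("top",*p,.05)[:2]-c)," scene:",R2.T@(plane("scene",*q,.05)[:2]-c), "depth",depthpt("top",*p,t["D"]))
for n,d,b in (("top",t,(215,185,270,245)),("scene",s,(215,225,310,285))):
    q,m=window(n,d["im"],b); w=np.array([plane(n,*p,.009) for p in q]); print(n,q.tolist(),m,"\n",w,w.mean(0),plane(n,*m,.009),np.linalg.norm(w-np.roll(w,-1,0),axis=1))
a,b=window("top",t["im"],(215,185,270,245))[1],window("scene",s["im"],(215,225,310,285))[1]
print("window tri",tri("top",a,"scene",b))
for nm,p in dict(bottle=(289,165),mug=(428,188),tape=(394,274),dish=(207,154)).items(): print(nm,depthpt("top",*p,t["D"]))
o=r.read_state()["tool_rot"]
from scipy.spatial.transform import Rotation as Ro
print(Ro.from_quat(np.roll(o,-1)).as_matrix())
E
```

```text
corners z18 [[ 0.6606 -0.1109  0.018 ]
 [ 0.6252 -0.2636  0.018 ]
 [ 0.4542 -0.2229  0.018 ]
 [ 0.4877 -0.0744  0.018 ]] [0.1567 0.1758 0.1523 0.1767]
tray [ 0.5569 -0.1679] -12.751711287834818
scene tray-frame [0.0847 0.0821]
scene tray-frame [-0.0996 -0.0718]
rear [ 0.65   -0.1462  0.0499] 0.0016007185088746782 [0.086  0.0418]
   top on z50: [0.0855 0.0411]  scene: [0.0864 0.0425] depth [ 0.6494 -0.1467  0.0502]
rear [ 0.6335 -0.2245  0.0461] 0.00305750165705258 [ 0.0872 -0.0383]
   top on z50: [ 0.0854 -0.0393]  scene: [ 0.0813 -0.0329] depth [ 0.6317 -0.2252  0.0491]
side [ 0.5793 -0.2512  0.0462] 0.0030915261233795763 [ 0.0402 -0.0763]
   top on z50: [ 0.0385 -0.0772]  scene: [ 0.0347 -0.0708] depth [ 0.5765 -0.251   0.0557]
side [ 0.4991 -0.2329  0.0492] 0.00017976592827635612 [-0.0421 -0.0761]
   top on z50: [-0.0421 -0.076 ]  scene: [-0.0433 -0.0753] depth [ 0.4992 -0.2329  0.0489]
top [[254, 193], [259, 236], [229, 240], [225, 197]] (241.76287621206396, 216.36557108676487) 
 [[0.6134 0.1462 0.009 ]
 [0.4781 0.1238 0.009 ]
 [0.4631 0.2161 0.009 ]
 [0.598  0.2368 0.009 ]] [0.5382 0.1807 0.009 ] [0.5381 0.1806 0.009 ] [0.1371 0.0935 0.1365 0.0919]
scene [[222, 249], [253, 234], [289, 254], [258, 271]] (255.64708112206216, 252.20710133939855) 
 [[0.6    0.2372 0.009 ]
 [0.609  0.1409 0.009 ]
 [0.479  0.1245 0.009 ]
 [0.4696 0.2202 0.009 ]] [0.5394 0.1807 0.009 ] [0.5362 0.1817 0.009 ] [0.0967 0.1311 0.0961 0.1314]
window tri (array([0.5381, 0.1807, 0.0076]), np.float64(0.00031526477800293854))
bottle [0.6903 0.0349 0.0751]
mug [ 0.6451 -0.4031  0.0095]
tape [ 0.373  -0.2965  0.002 ]
dish [0.7347 0.3018 0.0142]
[[ 0.9136  0.4067 -0.0008]
 [ 0.4067 -0.9136  0.0016]
 [-0.     -0.0018 -1.    ]]
```

```bash
cat >> h.py <<'E'
from scipy.spatial.transform import Rotation as Ro
C=np.array([.5569,-.1679]); TH=np.radians(-12.7)
def rel(p,a):
    "rows to reach TCP at p pointing down, tool x at yaw a deg"
    s=r.read_state(); R0=Ro.from_quat(np.roll(s["tool_rot"],-1)); R1=Ro.from_euler("z",a,degrees=True)*Ro.from_euler("x",180,degrees=True)
    print("t",s["t"],"dp",np.round(R0.inv().apply(np.array(p)-s["position"])/.025,2),"rot",np.round(np.degrees((R0.inv()*R1).as_rotvec())/8,2),"F",np.round(s["wrist_force"],1))
def tw(x,y): return C+np.array([np.cos(TH)*x-np.sin(TH)*y,np.sin(TH)*x+np.cos(TH)*y])
E
python3 -c "
from h import *
rel([.642,-.187,.13],77.3)"
```

```text
t 0.1 dp [20.42 -3.69  4.59] rot [-0.01 -0.01 -6.66] F [-1.5 -1.3 -0.1]
```

```bash
python3 -m pendant '[{"dp":[4,-0.7,0.9],"delta_rot":[0,0,-1.3],"gripper":0.1},{"dp":[6,-1.1,1.4],"delta_rot":[0,0,-2.6],"gripper":0.1},{"dp":[8,-1.5,1.8],"delta_rot":[0,0,-3.5],"gripper":0.1},{"dp":[10,-1.8,2.2],"delta_rot":[0,0,-4.5],"gripper":0.1},{"dp":[12,-2.1,2.6],"delta_rot":[0,0,-5.5],"gripper":0.1}]' 40
python3 -c "
from h import *
rel([.642,-.187,.13],77.3)"
```

```text
t: 0.72
position: [0.4674, -0.3082, 0.1796]
tool_rot: [-0.0, 0.828, 0.561, -0.0]
wrist_force: [1.1, -0.8, 0.1]
gripper_width: 0.0468
grip_force: 0.0
t 0.725 dp [7.09 4.69 1.98] rot [-0.    0.   -1.13] F [ 1.1 -0.8  0.1]
```

```bash
python3 -m pendant '[{"dp":[1.8,1.2,0.5],"delta_rot":[0,0,-0.4],"gripper":0.1},{"dp":[3.6,2.4,1],"delta_rot":[0,0,-0.8],"gripper":0.1},{"dp":[5.4,3.6,1.5],"delta_rot":[0,0,-1.13],"gripper":0.1},{"dp":[7.1,4.7,2],"delta_rot":[0,0,-1.13],"gripper":0.1},{"dp":[7.1,4.7,2],"delta_rot":[0,0,-1.13],"gripper":0.1}]'
python3 -c "
from h import *
rel([.642,-.187,.045],77.3)
im,D=r.snapshot('top');im2,_=r.snapshot('scene')
f=lambda i:cv2.resize(i,(400,400),interpolation=cv2.INTER_CUBIC)
cv2.imwrite('pics/a.png',np.hstack([f(im[165:255,310:400]),f(im2[145:235,305:395])])[:,:,::-1])"
```

```text
t: 1.35
position: [0.6434, -0.1863, 0.1279]
tool_rot: [-0.001, 0.781, 0.625, -0.0]
wrist_force: [-0.0, -0.6, 0.8]
gripper_width: 0.047
grip_force: 0.0
t 1.35 dp [-0.04 -0.04  3.31] rot [-0.01 -0.01 -0.  ] F [-0.  -0.6  0.8]
```

View pics/a.png

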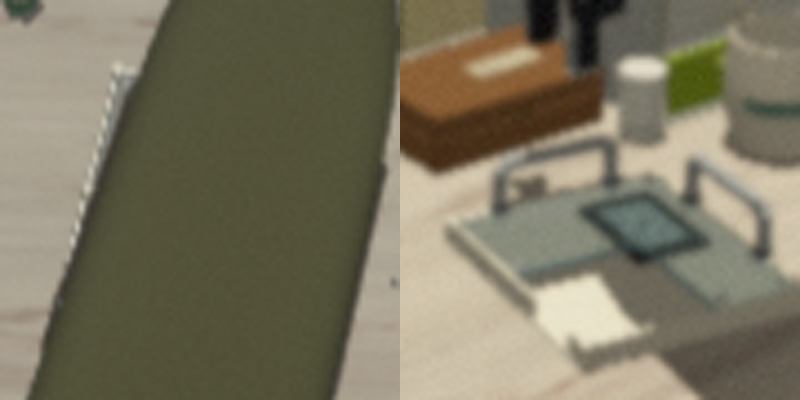

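The right half shows the fingers above the rear bar at crop (560,30); the top view is hidden by the arm. I'll descend and close.

```bash
python3 -m pendant '[{"dp":[0,0,1],"delta_rot":[0,0,0],"gripper":0.1},{"dp":[0,0,2],"delta_rot":[0,0,0],"gripper":0.1},{"dp":[0,0,3],"delta_rot":[0,0,0],"gripper":0.1},{"dp":[0,0,3.3],"delta_rot":[0,0,0],"gripper":0.1},{"dp":[0,0,3.3],"delta_rot":[0,0,0],"gripper":-0.5}]' 60
python3 -m pendant '[{"dp":[0,0,0],"delta_rot":[0,0,0],"gripper":-1},{"dp":[0,0,0],"delta_rot":[0,0,0],"gripper":-1},{"dp":[0,0,0],"delta_rot":[0,0,0],"gripper":-1}]'
python3 - <<'E'
from h import *
s=r.read_state(); p=np.array(s["position"]); R0=Ro.from_quat(np.roll(s["tool_rot"],-1))
piv=np.r_[tw(-.09,0),0]
ax=np.array([-np.sin(TH),np.cos(TH),0])
for d in (2,4,6,8,10):
    Q=Ro.from_rotvec(-np.radians(d)*ax)
    print(d,np.round(R0.inv().apply(piv+Q.apply(p-piv)-p)/.025,3),np.round(R0.inv().apply(-d*ax)/8,3))
E
```

```text
t: 2.08
position: [0.6408, -0.1898, 0.048]
tool_rot: [-0.0, 0.783, 0.622, -0.0]
wrist_force: [-0.5, -0.3, -0.2]
gripper_width: 0.0296
grip_force: 0.0
t: 2.45
position: [0.6425, -0.1897, 0.0494]
tool_rot: [0.001, 0.782, 0.623, 0.0]
wrist_force: [-1.2, -0.7, 5.7]
gripper_width: 0.008
grip_force: 58.8
2 [-0.001 -0.073 -0.248] [-0.25   0.001  0.   ]
4 [-0.001 -0.154 -0.493] [-0.5    0.002  0.   ]
6 [-0.002 -0.244 -0.735] [-0.75   0.004  0.001]
8 [-0.003 -0.342 -0.974] [-1.     0.005  0.001]
10 [-0.003 -0.448 -1.209] [-1.25e+00  6.00e-03  1.00e-03]
```

```bash

python3 -m pendant '[{"dp":[0,-0.07,-0.25],"delta_rot":[-0.25,0,0],"gripper":-1},{"dp":[0,-0.15,-0.49],"delta_rot":[-0.5,0,0],"gripper":-1},{"dp":[0,-0.24,-0.735],"delta_rot":[-0.75,0,0],"gripper":-1},{"dp":[0,-0.34,-0.97],"delta_rot":[-1,0,0],"gripper":-1},{"dp":[0,-0.45,-1.21],"delta_rot":[-1.25,0,0],"gripper":-1}]'
python3 -c "
from h import *
_,D=r.snapshot('scene');im2=_
cv2.imwrite('pics/b.png',cv2.resize(im2[145:235,305:395],(500,500),interpolation=cv2.INTER_CUBIC)[:,:,::-1])"
```

```text
t: 3.08
position: [0.6304, -0.1862, 0.0778]
tool_rot: [0.068, 0.779, 0.621, 0.055]
wrist_force: [0.8, -0.6, -2.6]
gripper_width: 0.0076
grip_force: 59.0
```

View pics/b.png

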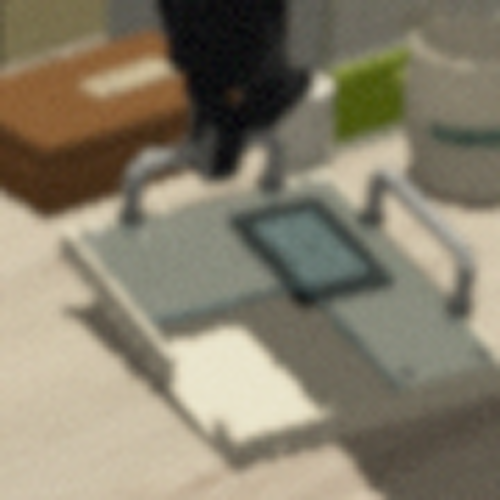

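The picture shows the tray held by its rear bar at crop (215,165) and tilted about 10°, with its shadow under the left side. I'll continue to 28° and hold.

```bash

python3 -m pendant '[{"dp":[0,-0.07,-0.25],"delta_rot":[-0.25,0,0],"gripper":-1},{"dp":[0,-0.15,-0.49],"delta_rot":[-0.5,0,0],"gripper":-1},{"dp":[0,-0.24,-0.735],"delta_rot":[-0.75,0,0],"gripper":-1},{"dp":[0,-0.34,-0.97],"delta_rot":[-1,0,0],"gripper":-1},{"dp":[0,-0.45,-1.21],"delta_rot":[-1.25,0,0],"gripper":-1}]'
python3 -m pendant '[{"dp":[0,-0.07,-0.25],"delta_rot":[-0.25,0,0],"gripper":-1},{"dp":[0,-0.15,-0.49],"delta_rot":[-0.5,0,0],"gripper":-1},{"dp":[0,-0.24,-0.735],"delta_rot":[-0.75,0,0],"gripper":-1},{"dp":[0,-0.34,-0.97],"delta_rot":[-1,0,0],"gripper":-1},{"dp":[0,-0.34,-0.97],"delta_rot":[-1,0,0],"gripper":-1}]'
python3 -m pendant '[{"dp":[0,0,0],"delta_rot":[0,0,0],"gripper":-1},{"dp":[0,0,0],"delta_rot":[0,0,0],"gripper":-1},{"dp":[0,0,0],"delta_rot":[0,0,0],"gripper":-1},{"dp":[0,0,0],"delta_rot":[0,0,0],"gripper":-1},{"dp":[0,0,0],"delta_rot":[0,0,0],"gripper":-1}]'
python3 -c "
from h import *
_,D=r.snapshot('scene');im2=_
cv2.imwrite('pics/c.png',cv2.resize(im2[125:235,295:405],(500,500),interpolation=cv2.INTER_CUBIC)[:,:,::-1])"
```

```text
t: 3.75
position: [0.6143, -0.1826, 0.1055]
tool_rot: [0.136, 0.771, 0.613, 0.108]
wrist_force: [0.5, -0.1, -2.1]
gripper_width: 0.0079
grip_force: 59.5
t: 4.38
position: [0.5975, -0.1787, 0.125]
tool_rot: [0.188, 0.759, 0.604, 0.15]
wrist_force: [-0.9, 0.2, -2.1]
gripper_width: 0.0078
grip_force: 59.5
t: 5.0
position: [0.5989, -0.1793, 0.1256]
tool_rot: [0.189, 0.759, 0.604, 0.151]
wrist_force: [-0.1, 0.4, -2.6]
gripper_width: 0.0076
grip_force: 59.5
```

View pics/c.png

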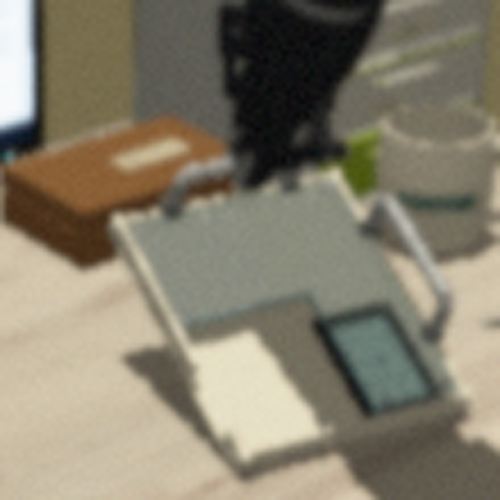

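The plate (crop 380,360) has slid down against the front wall. Lowering along the reverse arc.

```bash

python3 -m pendant '[{"dp":[0,0.065,0.25],"delta_rot":[0.25,0,0],"gripper":-1},{"dp":[0,0.12,0.5],"delta_rot":[0.5,0,0],"gripper":-1},{"dp":[0,0.17,0.755],"delta_rot":[0.75,0,0],"gripper":-1},{"dp":[0,0.205,1.01],"delta_rot":[1,0,0],"gripper":-1},{"dp":[0,0.23,1.265],"delta_rot":[1.25,0,0],"gripper":-1}]'
python3 -m pendant '[{"dp":[0,0.065,0.25],"delta_rot":[0.25,0,0],"gripper":-1},{"dp":[0,0.12,0.5],"delta_rot":[0.5,0,0],"gripper":-1},{"dp":[0,0.17,0.755],"delta_rot":[0.75,0,0],"gripper":-1},{"dp":[0,0.205,1.01],"delta_rot":[1,0,0],"gripper":-1},{"dp":[0,0.23,1.265],"delta_rot":[1.25,0,0],"gripper":-1}]'
python3 -m pendant '[{"dp":[0,0.065,0.25],"delta_rot":[0.25,0,0],"gripper":-1},{"dp":[0,0.12,0.5],"delta_rot":[0.5,0,0],"gripper":-1},{"dp":[0,0.17,0.755],"delta_rot":[0.75,0,0],"gripper":-1},{"dp":[0,0.205,1.01],"delta_rot":[1,0,0],"gripper":-1},{"dp":[0,0.205,1.01],"delta_rot":[1,0,0],"gripper":-1}]'
cat >> h.py <<'E'
def tray_scene(out=None):
    im,_=r.snapshot('scene'); x0,y0=305,165
    g=im[y0:240,x0:410].astype(int)
    if out: cv2.imwrite(out,cv2.resize(im[y0:235,x0:405],None,fx=6,fy=6,interpolation=cv2.INTER_CUBIC)[:,:,::-1])
    return im
E
python3 -c "
from h import *
tray_scene('pics/d.png')"
```

```text
t: 5.68
position: [0.6188, -0.1839, 0.1006]
tool_rot: [0.122, 0.773, 0.615, 0.097]
wrist_force: [0.5, -0.9, -2.7]
gripper_width: 0.0076
grip_force: 59.5
t: 6.3
position: [0.6338, -0.1874, 0.0723]
tool_rot: [0.055, 0.781, 0.621, 0.043]
wrist_force: [0.4, -0.5, -1.2]
gripper_width: 0.0078
grip_force: 59.5
t: 6.92
position: [0.6435, -0.1896, 0.0485]
tool_rot: [0.001, 0.782, 0.623, 0.001]
wrist_force: [1.2, 0.1, -0.1]
gripper_width: 0.0074
grip_force: 61.1
```

View pics/d.png

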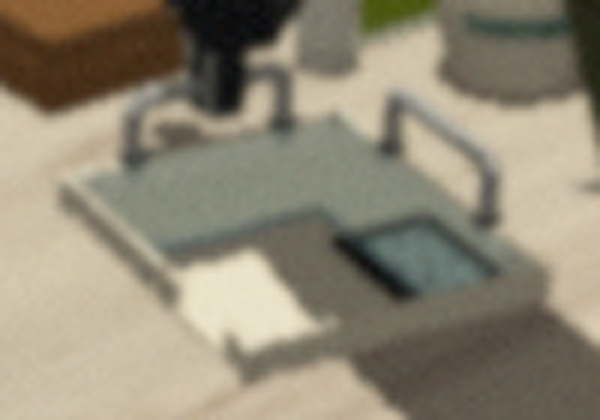

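The tray is down flat, with the plate in the front right corner region (crop 420,255). Releasing, rising and moving over to the side handle.

```bash

python3 -m pendant '[{"dp":[0,0,0],"delta_rot":[0,0,0],"gripper":0},{"dp":[0,0,0],"delta_rot":[0,0,0],"gripper":0},{"dp":[0,0,0],"delta_rot":[0,0,0],"gripper":0},{"dp":[0,0,-1.5],"delta_rot":[0,0,0],"gripper":0},{"dp":[0,0,-3],"delta_rot":[0,0,0],"gripper":0}]'
python3 -c "
from h import *
print(tw(0,-.077)); rel([*tw(0,-.077),.13],-12.7)"
```

```text
t: 7.6
position: [0.641, -0.1889, 0.1233]
tool_rot: [-0.001, 0.782, 0.623, -0.0]
wrist_force: [1.7, -1.0, 0.4]
gripper_width: 0.0428
grip_force: 0.0
[ 0.53997184 -0.24301616]
t 7.6 dp [-3.02 -3.45 -0.26] rot [-1.000e-02  1.000e-02  1.122e+01] F [ 1.7 -1.   0.4]
```

```bash

python3 -m pendant '[{"dp":[-0.6,-0.7,-0.3],"delta_rot":[0,0,1.3],"gripper":0},{"dp":[-1.2,-1.4,-0.3],"delta_rot":[0,0,2.6],"gripper":0},{"dp":[-1.8,-2.1,-0.3],"delta_rot":[0,0,3.9],"gripper":0},{"dp":[-2.4,-2.8,-0.3],"delta_rot":[0,0,5.2],"gripper":0},{"dp":[-3,-3.45,-0.3],"delta_rot":[0,0,6.5],"gripper":0}]'
python3 -m pendant '[{"dp":[0,0,0],"delta_rot":[0,0,1.3],"gripper":0},{"dp":[0,0,0],"delta_rot":[0,0,2.6],"gripper":0},{"dp":[0,0,0],"delta_rot":[0,0,3.9],"gripper":0},{"dp":[0,0,0],"delta_rot":[0,0,4.72],"gripper":0},{"dp":[0,0,0],"delta_rot":[0,0,4.72],"gripper":0}]'
python3 - <<'E'
from h import *
np.set_printoptions(precision=4,suppress=True)
rel([*tw(0,-.077),.045],-12.7); print(r.read_state()["joint_positions"])
im=tray_scene()
g=im.astype(int); R2=np.array([[np.cos(TH),-np.sin(TH)],[np.sin(TH),np.cos(TH)]])
c=[(372.5,214.5),(388.3,210),(361,205)]
for p in c: print("plate corner tray frame",R2.T@(plane("scene",*p,.009)[:2]-C))
cv2.imwrite("pics/e.png",cv2.resize(im[165:235,305:405],None,fx=6,fy=6,interpolation=cv2.INTER_CUBIC)[:,:,::-1])
E
```

```text
t: 8.22
position: [0.5399, -0.2431, 0.1306]
tool_rot: [0.0, 0.977, 0.214, 0.0]
wrist_force: [0.2, 0.3, 0.5]
gripper_width: 0.0426
grip_force: 0.0
t: 8.85
position: [0.5406, -0.2428, 0.1306]
tool_rot: [0.0, 0.994, -0.11, 0.0]
wrist_force: [0.0, 0.3, -0.2]
gripper_width: 0.0426
grip_force: 0.0
t 8.85 dp [-0.02  0.01  3.42] rot [ 0.   -0.    0.01] F [ 0.   0.3 -0.2]
[-0.4221  0.4416 -0.1733  0.9556 -0.      2.9402]
plate corner tray frame [-0.0715 -0.0122]
plate corner tray frame [-0.0704 -0.0647]
plate corner tray frame [-0.0117 -0.0123]
```

View pics/e.png

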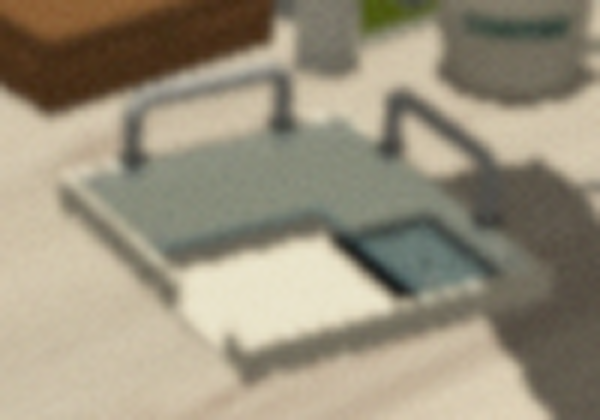

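The plate lies at the front wall; its front edge is hidden behind the wall and its rear-left corner is at crop (340,237), close to where it should be. Joint 6 is near its limit, so I'll use the half-turned grasp.

```bash

R='turn'
python3 -m pendant '[{"dp":[0,0,0],"delta_rot":[0,0,-1.3],"gripper":0},{"dp":[0,0,0],"delta_rot":[0,0,-2.6],"gripper":0},{"dp":[0,0,0],"delta_rot":[0,0,-3.9],"gripper":0},{"dp":[0,0,0],"delta_rot":[0,0,-5.2],"gripper":0},{"dp":[0,0,0],"delta_rot":[0,0,-6.5],"gripper":0}]'
python3 -m pendant '[{"dp":[0,0,0],"delta_rot":[0,0,-1.3],"gripper":0},{"dp":[0,0,0],"delta_rot":[0,0,-2.6],"gripper":0},{"dp":[0,0,0],"delta_rot":[0,0,-3.9],"gripper":0},{"dp":[0,0,0],"delta_rot":[0,0,-5.2],"gripper":0},{"dp":[0,0,0],"delta_rot":[0,0,-6.5],"gripper":0}]'
python3 -m pendant '[{"dp":[0,0,0],"delta_rot":[0,0,-1.3],"gripper":0},{"dp":[0,0,0],"delta_rot":[0,0,-2.6],"gripper":0},{"dp":[0,0,0],"delta_rot":[0,0,-3.9],"gripper":0},{"dp":[0,0,0],"delta_rot":[0,0,-5.2],"gripper":0},{"dp":[0,0,0],"delta_rot":[0,0,-6.5],"gripper":0}]'
python3 -m pendant '[{"dp":[0,0,0],"delta_rot":[0,0,-1.3],"gripper":0},{"dp":[0,0,0],"delta_rot":[0,0,-2.6],"gripper":0},{"dp":[0,0,0],"delta_rot":[0,0,-3],"gripper":0},{"dp":[0,0,0],"delta_rot":[0,0,-3],"gripper":0}]'
python3 -c "
from h import *
rel([*tw(0,-.077),.047],167.3); print(r.read_state()['joint_positions'])"
```

```text
t: 9.52
position: [0.5407, -0.2428, 0.1305]
tool_rot: [0.0, 0.941, 0.34, 0.0]
wrist_force: [0.8, 0.6, -0.3]
gripper_width: 0.0425
grip_force: 0.0
t: 10.15
position: [0.5407, -0.2428, 0.1305]
tool_rot: [0.0, 0.696, 0.718, 0.0]
wrist_force: [0.1, -0.2, 0.2]
gripper_width: 0.0427
grip_force: 0.0
t: 10.78
position: [0.5407, -0.2428, 0.1305]
tool_rot: [0.0, 0.311, 0.95, -0.0]
wrist_force: [-0.3, 0.1, -0.9]
gripper_width: 0.0427
grip_force: 0.0
t: 11.28
position: [0.5407, -0.2428, 0.1305]
tool_rot: [0.0, 0.111, 0.994, -0.0]
wrist_force: [0.1, 0.3, -0.4]
gripper_width: 0.0426
grip_force: 0.0
t 11.275 dp [ 0.03 -0.01  3.34] rot [-0.  0.  0.] F [ 0.1  0.3 -0.4]
[-4.22105582e-01  4.41871254e-01 -1.73101630e-01  9.55734267e-01
 -1.58574604e-05 -2.00607287e-01]
```

```bash

python3 -m pendant '[{"dp":[0,0,1],"delta_rot":[0,0,0],"gripper":0},{"dp":[0,0,2],"delta_rot":[0,0,0],"gripper":0},{"dp":[0,0,3],"delta_rot":[0,0,0],"gripper":0},{"dp":[0,0,3.35],"delta_rot":[0,0,0],"gripper":0},{"dp":[0,0,3.35],"delta_rot":[0,0,0],"gripper":-0.5}]' 60
python3 -m pendant '[{"dp":[0,0,0],"delta_rot":[0,0,0],"gripper":-1},{"dp":[0,0,0],"delta_rot":[0,0,0],"gripper":-1},{"dp":[0,0,0],"delta_rot":[0,0,0],"gripper":-1}]'
python3 - <<'E'
from h import *
s=r.read_state(); p=np.array(s["position"]); R0=Ro.from_quat(np.roll(s["tool_rot"],-1))
piv=np.r_[tw(0,.079),0]
ax=np.array([np.cos(TH),np.sin(TH),0])  # raise right side: -y goes up => negative rotation about +x
for d in (2,4,6,8,10,-2,-4,-6,-8,-10):
    Q=Ro.from_rotvec(-np.radians(d)*ax)
    print(d,np.round(R0.inv().apply(piv+Q.apply(p-piv)-p)/.025,3),np.round(R0.inv().apply(-d*ax)/8,3))
E
```

```text
t: 11.9
position: [0.5404, -0.2427, 0.0464]
tool_rot: [-0.001, 0.111, 0.994, 0.0]
wrist_force: [0.0, 0.1, -0.3]
gripper_width: 0.0257
grip_force: 0.0
t: 12.28
position: [0.5415, -0.2431, 0.0477]
tool_rot: [0.001, 0.111, 0.994, -0.0]
wrist_force: [-0.4, 0.5, 3.3]
gripper_width: 0.0081
grip_force: 58.7
2 [-0.     0.07  -0.216] [ 0.25  -0.    -0.001]
4 [-0.001  0.148 -0.43 ] [ 0.5   -0.    -0.001]
6 [-0.001  0.234 -0.641] [ 0.75  -0.    -0.002]
8 [-0.002  0.326 -0.848] [ 1.    -0.    -0.002]
10 [-0.002  0.426 -1.053] [ 1.25  -0.    -0.003]
-2 [ 0.    -0.063  0.219] [-0.25   0.     0.001]
-4 [ 0.001 -0.118  0.439] [-0.5    0.     0.001]
-6 [ 0.001 -0.165  0.662] [-0.75   0.     0.002]
-8 [ 0.002 -0.205  0.886] [-1.     0.     0.002]
-10 [ 0.002 -0.237  1.111] [-1.25   0.     0.003]
```

```bash

python3 -m pendant '[{"dp":[0,0.07,-0.216],"delta_rot":[0.25,0,0],"gripper":-1},{"dp":[0,0.15,-0.43],"delta_rot":[0.5,0,0],"gripper":-1},{"dp":[0,0.234,-0.64],"delta_rot":[0.75,0,0],"gripper":-1},{"dp":[0,0.326,-0.85],"delta_rot":[1,0,0],"gripper":-1},{"dp":[0,0.426,-1.053],"delta_rot":[1.25,0,0],"gripper":-1}]'
python3 -m pendant '[{"dp":[0,0.07,-0.216],"delta_rot":[0.25,0,0],"gripper":-1},{"dp":[0,0.15,-0.43],"delta_rot":[0.5,0,0],"gripper":-1},{"dp":[0,0.234,-0.64],"delta_rot":[0.75,0,0],"gripper":-1},{"dp":[0,0.326,-0.85],"delta_rot":[1,0,0],"gripper":-1},{"dp":[0,0.426,-1.053],"delta_rot":[1.25,0,0],"gripper":-1}]'
python3 -m pendant '[{"dp":[0,0.07,-0.216],"delta_rot":[0.25,0,0],"gripper":-1},{"dp":[0,0.15,-0.43],"delta_rot":[0.5,0,0],"gripper":-1},{"dp":[0,0.234,-0.64],"delta_rot":[0.75,0,0],"gripper":-1},{"dp":[0,0.326,-0.85],"delta_rot":[1,0,0],"gripper":-1},{"dp":[0,0.326,-0.85],"delta_rot":[1,0,0],"gripper":-1}]'
python3 -m pendant '[{"dp":[0,0,0],"delta_rot":[0,0,0],"gripper":-1},{"dp":[0,0,0],"delta_rot":[0,0,0],"gripper":-1},{"dp":[0,0,0],"delta_rot":[0,0,0],"gripper":-1},{"dp":[0,0,0],"delta_rot":[0,0,0],"gripper":-1},{"dp":[0,0,0],"delta_rot":[0,0,0],"gripper":-1}]'
python3 -c "
from h import *
tray_scene('pics/f.png')"
```

```text
t: 12.9
position: [0.543, -0.2319, 0.0733]
tool_rot: [-0.01, 0.11, 0.99, -0.088]
wrist_force: [-0.4, 0.7, -2.6]
gripper_width: 0.0079
grip_force: 58.6
t: 13.52
position: [0.5464, -0.2173, 0.0974]
tool_rot: [-0.019, 0.109, 0.979, -0.173]
wrist_force: [-0.4, -0.9, -0.6]
gripper_width: 0.0075
grip_force: 59.4
t: 14.15
position: [0.5502, -0.2024, 0.1143]
tool_rot: [-0.027, 0.107, 0.964, -0.241]
wrist_force: [-0.4, 0.7, -2.7]
gripper_width: 0.0075
grip_force: 59.3
t: 14.78
position: [0.5495, -0.2034, 0.1143]
tool_rot: [-0.027, 0.108, 0.964, -0.241]
wrist_force: [-0.6, 0.4, -2.7]
gripper_width: 0.0079
grip_force: 59.3
```

View pics/f.png

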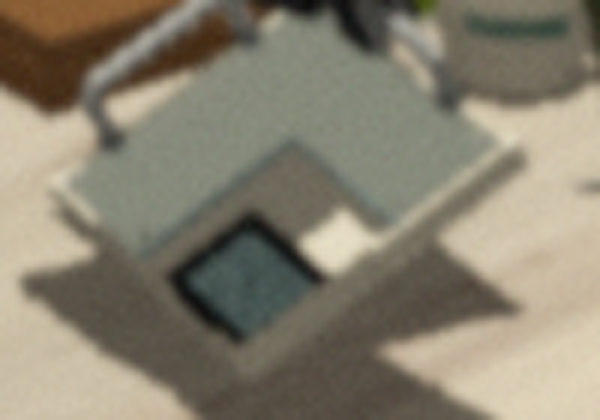

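The plate (crop 250,280) has slid into the front left corner. Lowering, releasing and rising.

```bash

python3 -m pendant '[{"dp":[0,-0.063,0.22],"delta_rot":[-0.25,0,0],"gripper":-1},{"dp":[0,-0.118,0.44],"delta_rot":[-0.5,0,0],"gripper":-1},{"dp":[0,-0.165,0.66],"delta_rot":[-0.75,0,0],"gripper":-1},{"dp":[0,-0.205,0.886],"delta_rot":[-1,0,0],"gripper":-1},{"dp":[0,-0.237,1.11],"delta_rot":[-1.25,0,0],"gripper":-1}]'
python3 -m pendant '[{"dp":[0,-0.063,0.22],"delta_rot":[-0.25,0,0],"gripper":-1},{"dp":[0,-0.118,0.44],"delta_rot":[-0.5,0,0],"gripper":-1},{"dp":[0,-0.165,0.66],"delta_rot":[-0.75,0,0],"gripper":-1},{"dp":[0,-0.205,0.886],"delta_rot":[-1,0,0],"gripper":-1},{"dp":[0,-0.237,1.11],"delta_rot":[-1.25,0,0],"gripper":-1}]'
python3 -m pendant '[{"dp":[0,-0.063,0.22],"delta_rot":[-0.25,0,0],"gripper":-1},{"dp":[0,-0.118,0.44],"delta_rot":[-0.5,0,0],"gripper":-1},{"dp":[0,-0.165,0.66],"delta_rot":[-0.75,0,0],"gripper":-1},{"dp":[0,-0.205,0.886],"delta_rot":[-1,0,0],"gripper":-1},{"dp":[0,-0.205,0.886],"delta_rot":[-1,0,0],"gripper":-1}]'
python3 -m pendant '[{"dp":[0,0,0],"delta_rot":[0,0,0],"gripper":0},{"dp":[0,0,0],"delta_rot":[0,0,0],"gripper":0},{"dp":[0,0,0],"delta_rot":[0,0,0],"gripper":0},{"dp":[0,0,-1.5],"delta_rot":[0,0,0],"gripper":0},{"dp":[0,0,-3],"delta_rot":[0,0,0],"gripper":0}]'
python3 -m pendant '[{"dp":[0,-2.5,-2.5],"delta_rot":[0,0,0],"gripper":0.72},{"dp":[0,-5,-4],"delta_rot":[0,0,0],"gripper":0.72},{"dp":[0,-7.5,-4],"delta_rot":[0,0,0],"gripper":0.72},{"dp":[0,-7.5,-4],"delta_rot":[0,0,0],"gripper":0.72}]'
python3 -c "
from h import *
a,_=r.snapshot('top');b,_=r.snapshot('scene');np.savez('g.npz',a=a,b=b)
f=lambda i,s:cv2.resize(i,None,fx=s,fy=s,interpolation=cv2.INTER_CUBIC)
A=f(a[170:255,315:395],5);B=f(b[165:250,305:385],5)
cv2.imwrite('pics/g.png',np.hstack([A,B])[:,:,::-1])"
```

```text
t: 15.45
position: [0.5454, -0.2215, 0.0923]
tool_rot: [-0.017, 0.11, 0.982, -0.154]
wrist_force: [0.2, -1.0, -1.8]
gripper_width: 0.0075
grip_force: 59.2
t: 16.08
position: [0.5424, -0.2351, 0.0677]
tool_rot: [-0.008, 0.111, 0.991, -0.068]
wrist_force: [0.5, -0.3, -2.6]
gripper_width: 0.0078
grip_force: 59.2
t: 16.7
position: [0.5409, -0.2436, 0.047]
tool_rot: [0.0, 0.111, 0.994, 0.0]
wrist_force: [-0.1, 0.5, 0.1]
gripper_width: 0.0076
grip_force: 60.7
t: 17.32
position: [0.5402, -0.2424, 0.1221]
tool_rot: [-0.001, 0.111, 0.994, 0.0]
wrist_force: [-0.1, 0.3, 0.1]
gripper_width: 0.0428
grip_force: 0.0
t: 17.82
position: [0.499, -0.4289, 0.2233]
tool_rot: [0.001, 0.112, 0.994, -0.001]
wrist_force: [0.7, 0.5, -0.2]
gripper_width: 0.0737
grip_force: 0.0
```

View pics/g.png

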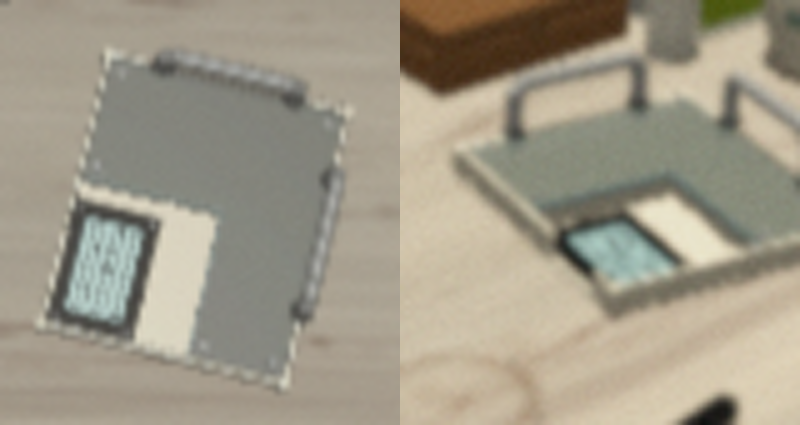

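The plate lies in the pick-up corner (left crop, centre about (105,268), i.e. top pixel (336,223.7)) and the tray is flat and unmoved. I'll measure the plate in both views.

```bash
python3 - <<'E'
from h import *
np.set_printoptions(precision=4,suppress=True)
d=np.load("g.npz"); ctr={}
for n,im,(x0,y0,x1,y1) in (("top",d["a"],(323,208,348,240)),("scene",d["b"],(335,204,364,224))):
    m=(im[y0:y1,x0:x1].max(2)<100).astype(np.uint8)
    c=max(cv2.findContours(m,0,2)[0],key=cv2.contourArea); h=cv2.convexHull(c)
    q=cv2.minAreaRect(h); ctr[n]=np.array(q[0])+[x0,y0]
    w=np.array([plane(n,*(b+[x0,y0]),.009)[:2] for b in cv2.boxPoints(q)])
    print(n,ctr[n],plane(n,*ctr[n],.009),np.linalg.norm(w-np.roll(w,-1,0),axis=1)); e=w[1]-w[0],w[2]-w[1]; print([np.degrees(np.arctan2(*v[::-1])) for v in e])
print(tri("top",ctr["top"],"scene",ctr["scene"]),"home",tw(-.046,.0475))
rel([*tw(-.046,.0475),.1],167.3)
E
```

```text
top [335.0294 223.3824] [ 0.5242 -0.1111  0.009 ] [0.0755 0.0524 0.0755 0.0519]
[np.float64(-12.514540685974806), np.float64(-102.60632490814487)]
scene [347.6758 212.744 ] [ 0.5347 -0.1187  0.009 ] [0.0678 0.0625 0.065  0.0613]
[np.float64(-116.36338423623255), np.float64(139.2653603786385)]
(array([ 0.524 , -0.11  ,  0.0168]), np.float64(0.0023384465560982344)) home [ 0.5225 -0.1114]
t 17.925 dp [ 1.94 12.62  4.87] rot [-0.02  0.02 -0.03] F [ 0.2 -0.1 -0.3]
```

```bash

python3 -m pendant '[{"dp":[0.4,2.5,0.6],"delta_rot":[0,0,0],"gripper":0.72},{"dp":[0.8,5,1.2],"delta_rot":[0,0,0],"gripper":0.72},{"dp":[1.2,7.5,2],"delta_rot":[0,0,0],"gripper":0.72},{"dp":[1.6,10,3],"delta_rot":[0,0,0],"gripper":0.72},{"dp":[1.94,12.3,4],"delta_rot":[0,0,0],"gripper":0.72}]' 40
python3 -m pendant '[{"dp":[0,0.3,0.9],"delta_rot":[0,0,0],"gripper":0.72},{"dp":[0,0.3,1],"delta_rot":[0,0,0],"gripper":0.72},{"dp":[0,0.3,1],"delta_rot":[0,0,0],"gripper":0.72}]'
python3 - <<'E'
from h import *
rel([.5232,-.1112,.04],167.3); s=r.read_state(); print(s["position"],s["joint_positions"],s["gripper_width"])
E
```

```text
t: 18.55
position: [0.5184, -0.1261, 0.1272]
tool_rot: [0.0, 0.11, 0.994, 0.0]
wrist_force: [1.2, -1.3, -0.9]
gripper_width: 0.0733
grip_force: 0.0
t: 18.92
position: [0.5205, -0.1218, 0.1031]
tool_rot: [0.0, 0.111, 0.994, -0.0]
wrist_force: [0.1, -0.3, -0.4]
gripper_width: 0.0733
grip_force: 0.0
t 18.925 dp [-0.01  0.44  2.52] rot [-0.  0. -0.] F [ 0.1 -0.3 -0.4]
[ 0.52047904 -0.12182359  0.10305089] [-2.29842887e-01  3.76677032e-01 -3.62873439e-01  8.31140296e-01
 -1.37081496e-04 -7.89374522e-03] 0.07334410548993871
```

```bash

python3 -m pendant '[{"dp":[0,0.44,1],"delta_rot":[0,0,0],"gripper":0.6},{"dp":[0,0.44,2],"delta_rot":[0,0,0],"gripper":0.55},{"dp":[0,0.44,2.8],"delta_rot":[0,0,0],"gripper":0.55},{"dp":[0,0.44,3.2],"delta_rot":[0,0,0],"gripper":0.52},{"dp":[0,0.44,3.2],"delta_rot":[0,0,0],"gripper":0.52}]' 40
python3 - <<'E'
from h import *
im,_=r.snapshot('scene')
cv2.imwrite('pics/i.png',cv2.resize(im[165:235,305:405],None,fx=6,fy=6,interpolation=cv2.INTER_CUBIC)[:,:,::-1])
rel([.5232,-.1112,.018],167.3)
E
```

```text
t: 19.55
position: [0.523, -0.1117, 0.0229]
tool_rot: [-0.0, 0.111, 0.994, 0.0]
wrist_force: [0.2, 0.3, 1.0]
gripper_width: 0.0649
grip_force: 0.0
t 19.6 dp [0.01 0.02 0.21] rot [-0.    0.01 -0.01] F [-0.3 -0.2  0.2]
```

View pics/i.png

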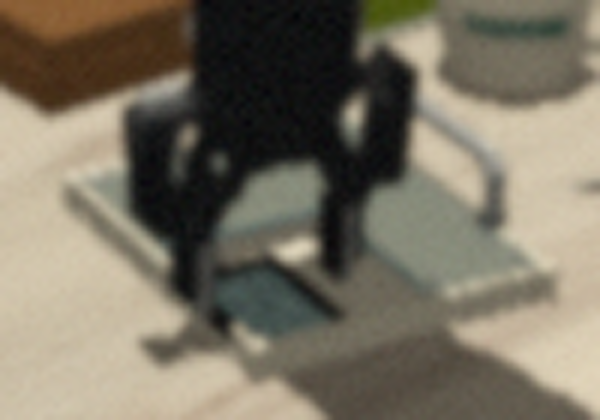

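The fingers straddle the plate: the left one in the gap (crop 200,290), the right one on the free side (335,260). That was my last picture, so from here I work by feel and numbers.

```bash

python3 -m pendant '[{"dp":[0,0,0.1],"delta_rot":[0,0,0],"gripper":0.52},{"dp":[0,0,0.2],"delta_rot":[0,0,0],"gripper":0.52},{"dp":[0,0,0.2],"delta_rot":[0,0,0],"gripper":0.52}]' 40
python3 -m pendant '[{"dp":[0,0,0.06],"delta_rot":[0,0,0],"gripper":0.52},{"dp":[0,0,0.06],"delta_rot":[0,0,0],"gripper":0.52}]'
python3 -m pendant '[{"dp":[0,0,0.06],"delta_rot":[0,0,0],"gripper":0.52},{"dp":[0,0,0.06],"delta_rot":[0,0,0],"gripper":0.52}]'
```

```text
t: 19.98
position: [0.5229, -0.111, 0.0178]
tool_rot: [0.0, 0.111, 0.994, 0.0]
wrist_force: [-0.0, -0.2, -0.7]
gripper_width: 0.065
grip_force: 0.0
t: 20.23
position: [0.5228, -0.111, 0.0161]
tool_rot: [-0.0, 0.111, 0.994, -0.0]
wrist_force: [0.1, 1.0, -0.2]
gripper_width: 0.0649
grip_force: 0.0
t: 20.48
position: [0.5227, -0.111, 0.0146]
tool_rot: [-0.0, 0.111, 0.994, 0.0]
wrist_force: [0.7, 0.5, -0.2]
gripper_width: 0.0649
grip_force: 0.0
```

```bash

python3 -m pendant '[{"dp":[0,0,0.06],"delta_rot":[0,0,0],"gripper":0.52},{"dp":[0,0,0.06],"delta_rot":[0,0,0],"gripper":0.52}]'
python3 -m pendant '[{"dp":[0,0,0.06],"delta_rot":[0,0,0],"gripper":0.52},{"dp":[0,0,0.06],"delta_rot":[0,0,0],"gripper":0.52}]'
```

```text
t: 20.72
position: [0.5227, -0.111, 0.0131]
tool_rot: [-0.0, 0.111, 0.994, 0.0]
wrist_force: [-0.1, 0.1, 0.1]
gripper_width: 0.065
grip_force: 0.0
t: 20.98
position: [0.5228, -0.111, 0.0116]
tool_rot: [-0.0, 0.111, 0.994, 0.0]
wrist_force: [0.1, 0.0, 0.0]
gripper_width: 0.0648
grip_force: 0.0
```

```bash

python3 -m pendant '[{"dp":[0,0,-0.04],"delta_rot":[0,0,0],"gripper":0.4},{"dp":[0,0,-0.04],"delta_rot":[0,0,0],"gripper":0.1},{"dp":[0,0,-0.04],"delta_rot":[0,0,0],"gripper":0.1},{"dp":[0,0,-0.04],"delta_rot":[0,0,0],"gripper":0.1}]' 40
```

```text
t: 21.48
position: [0.5233, -0.1116, 0.0135]
tool_rot: [0.001, 0.111, 0.994, -0.001]
wrist_force: [-1.9, -1.9, 6.0]
gripper_width: 0.0534
grip_force: 45.6
```

```bash

python3 -m pendant '[{"dp":[0,0,-0.2],"delta_rot":[0,0,0],"gripper":0.1},{"dp":[0,0,-0.5],"delta_rot":[0,0,0],"gripper":0.1},{"dp":[0,0,-1],"delta_rot":[0,0,0],"gripper":0.1},{"dp":[0,0,-2],"delta_rot":[0,0,0],"gripper":0.1},{"dp":[0,0,-3],"delta_rot":[0,0,0],"gripper":0.1}]'
python3 - <<'E'
from h import *
np.set_printoptions(precision=4,suppress=True)
im,D=r.snapshot('scene'); m=(im[165:235,305:405].max(2)<90)
# pad long axis
t=np.load("top0.npz")["im"]; q,_=window("top",t,(215,185,270,245)); w=np.array([plane("top",*p,.009)[:2] for p in cv2.boxPoints(cv2.minAreaRect(q.astype(np.float32)))])
print([np.degrees(np.arctan2(*(w[i+1]-w[i])[::-1])) for i in range(3)],np.linalg.norm(np.diff(w,axis=0),axis=1),w.mean(0))
g=t[182:256,212:272]; mm=(g.min(2)>150).astype(np.uint8);c=max(cv2.findContours(mm,0,2)[0],key=cv2.contourArea)
w=np.array([plane("top",*(p+[212,182]),.009)[:2] for p in cv2.boxPoints(cv2.minAreaRect(c))]); print("pad",[np.degrees(np.arctan2(*(w[i+1]-w[i])[::-1])) for i in range(3)],np.linalg.norm(np.diff(w,axis=0),axis=1))
rel([.538,.181,.1],188.5)
E
```

```text
t: 22.1
position: [0.5228, -0.1108, 0.089]
tool_rot: [-0.0, 0.111, 0.994, 0.0]
wrist_force: [0.0, -0.5, -0.6]
gripper_width: 0.0535
grip_force: 42.3
[np.float64(-81.61574033796259), np.float64(-170.5956632335535), np.float64(98.2922235236925)] [0.095  0.1387 0.0936] [0.5382 0.1815]
pad [np.float64(-81.52635579435963), np.float64(-170.63665042436205), np.float64(98.34573232382004)] [0.1298 0.1902 0.127 ]
t 22.15 dp [ 2.06 11.52 -0.31] rot [-0.    0.04 -2.65] F [ 0.9 -0.2  1.3]
```

```bash

python3 -m pendant '[{"dp":[0.3,1.5,-0.4],"delta_rot":[0,0,-0.4],"gripper":0.1},{"dp":[0.6,3,-0.4],"delta_rot":[0,0,-0.8],"gripper":0.1},{"dp":[0.8,4.5,-0.4],"delta_rot":[0,0,-1.2],"gripper":0.1},{"dp":[1.1,6,-0.4],"delta_rot":[0,0,-1.6],"gripper":0.1},{"dp":[1.35,7.5,-0.4],"delta_rot":[0,0,-2],"gripper":0.1}]'
python3 -c "
from h import *
rel([.538,.181,.05],188.8)"
```

```text
t: 22.78
position: [0.5311, 0.0807, 0.098]
tool_rot: [0.0, -0.03, 1.0, 0.0]
wrist_force: [0.6, -0.4, -1.7]
gripper_width: 0.0534
grip_force: 42.4
t 22.775 dp [-0.51  3.99  1.92] rot [ 0.    0.   -0.68] F [ 0.6 -0.4 -1.7]
```

```bash

python3 -m pendant '[{"dp":[-0.15,1.3,0.3],"delta_rot":[0,0,-0.25],"gripper":0.1},{"dp":[-0.3,2.6,0.8],"delta_rot":[0,0,-0.5],"gripper":0.1},{"dp":[-0.5,3.6,1.3],"delta_rot":[0,0,-0.68],"gripper":0.1},{"dp":[-0.51,4,1.9],"delta_rot":[0,0,-0.68],"gripper":0.1},{"dp":[-0.51,4,1.9],"delta_rot":[0,0,-0.68],"gripper":0.1}]'
python3 -c "
from h import *
rel([.538,.181,.0225],188.8)"
```

```text
t: 23.4
position: [0.5367, 0.1796, 0.0488]
tool_rot: [-0.002, -0.076, 0.997, -0.001]
wrist_force: [-1.5, -0.9, -1.0]
gripper_width: 0.0537
grip_force: 42.4
t 23.4 dp [-0.06  0.05  1.05] rot [-0.01 -0.02 -0.01] F [-1.5 -0.9 -1. ]
```

```bash

python3 -m pendant '[{"dp":[-0.05,0.05,0.4],"delta_rot":[0,0,0],"gripper":0.1},{"dp":[-0.05,0.05,0.8],"delta_rot":[0,0,0],"gripper":0.1},{"dp":[-0.05,0.05,1.05],"delta_rot":[0,0,0],"gripper":0.1},{"dp":[-0.05,0.05,1.05],"delta_rot":[0,0,0],"gripper":0.1}]'
python3 -m pendant '[{"dp":[0,0,0.06],"delta_rot":[0,0,0],"gripper":0.1},{"dp":[0,0,0.06],"delta_rot":[0,0,0],"gripper":0.1}]'
python3 -m pendant '[{"dp":[0,0,0.03],"delta_rot":[0,0,0],"gripper":0.1},{"dp":[0,0,0.03],"delta_rot":[0,0,0],"gripper":0.1}]'
```

```text
t: 23.9
position: [0.5387, 0.1807, 0.0233]
tool_rot: [-0.001, -0.076, 0.997, -0.0]
wrist_force: [-0.7, -0.5, -1.1]
gripper_width: 0.0532
grip_force: 42.4
t: 24.15
position: [0.5395, 0.1813, 0.0226]
tool_rot: [0.0, -0.076, 0.997, 0.0]
wrist_force: [0.1, 0.2, -1.8]
gripper_width: 0.0536
grip_force: 42.4
t: 24.4
position: [0.5393, 0.1813, 0.0218]
tool_rot: [0.0, -0.076, 0.997, 0.0]
wrist_force: [-1.1, -0.3, -0.7]
gripper_width: 0.0532
grip_force: 42.4
```

```bash

python3 -m pendant '[{"dp":[0,0,0.04],"delta_rot":[0,0,0],"gripper":0.1},{"dp":[0,0,0.04],"delta_rot":[0,0,0],"gripper":0.1}]'
python3 -m pendant '[{"dp":[0,0,0.04],"delta_rot":[0,0,0],"gripper":0.1},{"dp":[0,0,0.04],"delta_rot":[0,0,0],"gripper":0.1}]'
python3 -m pendant '[{"dp":[0,0,0.03],"delta_rot":[0,0,0],"gripper":0.1},{"dp":[0,0,0.03],"delta_rot":[0,0,0],"gripper":0.1}]'
```

```text
t: 24.65
position: [0.5392, 0.1812, 0.0206]
tool_rot: [-0.0, -0.076, 0.997, -0.0]
wrist_force: [0.6, 0.4, -1.7]
gripper_width: 0.0535
grip_force: 42.4
t: 24.9
position: [0.5392, 0.1812, 0.0196]
tool_rot: [-0.0, -0.076, 0.997, -0.0]
wrist_force: [0.9, 0.1, -0.4]
gripper_width: 0.0536
grip_force: 42.4
t: 25.15
position: [0.5393, 0.1813, 0.0195]
tool_rot: [0.0, -0.076, 0.997, 0.0]
wrist_force: [-1.4, 0.1, 4.2]
gripper_width: 0.0536
grip_force: 45.3
```

```bash

python3 -m pendant '[{"dp":[0,0,0],"delta_rot":[0,0,0],"gripper":0.35},{"dp":[0,0,0],"delta_rot":[0,0,0],"gripper":0.5},{"dp":[0,0,0],"delta_rot":[0,0,0],"gripper":0.6},{"dp":[0,0,0],"delta_rot":[0,0,0],"gripper":0.6},{"dp":[0,0,-0.3],"delta_rot":[0,0,0],"gripper":0.6}]'
python3 -m pendant '[{"dp":[0,0,-1],"delta_rot":[0,0,0],"gripper":0.6},{"dp":[0,0,-3],"delta_rot":[0,0,0],"gripper":0.6},{"dp":[0,0,-5],"delta_rot":[0,0,0],"gripper":0.6},{"dp":[0,-2.5,-6],"delta_rot":[0,0,0],"gripper":0.6},{"dp":[0,-5,-6],"delta_rot":[0,0,0],"gripper":0.6}]'
python3 -m pendant '[{"dp":[0,-2.5,0],"delta_rot":[0,0,0],"gripper":0.6},{"dp":[0,-5,0],"delta_rot":[0,0,0],"gripper":0.6},{"dp":[0,-7,0],"delta_rot":[0,0,0],"gripper":0.6},{"dp":[0,-7,0],"delta_rot":[0,0,0],"gripper":0.6}]'
python3 - <<'E'
from h import *
np.set_printoptions(precision=4,suppress=True)
im,D=r.snapshot("top"); x0,y0,x1,y1=222,192,262,242
m=(im[y0:y1,x0:x1].max(2)<110).astype(np.uint8); c=max(cv2.findContours(m,0,2)[0],key=cv2.contourArea)
q=cv2.minAreaRect(c); b=cv2.boxPoints(q)+[x0,y0]; w=np.array([plane("top",*p,.015)[:2] for p in b])
ctr=w.mean(0); print("plate",ctr,np.linalg.norm(np.diff(w,axis=0),axis=1),[np.degrees(np.arctan2(*(w[i+1]-w[i])[::-1])) for i in range(2)])
a=np.radians(9); d=ctr-[.538,.181]; print("in window",d@[np.cos(a),np.sin(a)],d@[-np.sin(a),np.cos(a)])
for p in ((336,180),(384,192),(371,246),(323,234)): pass
old=np.load("top0.npz")["im"]; df=(np.abs(im.astype(int)-old).max(2)>60); ys,xs=np.nonzero(df)
for n,(u,v) in dict(bottle=(289,165),mug=(428,188),tape=(394,274),dish=(207,154),tray=(353,205)).items(): print(n,df[v-10:v+10,u-10:u+10].sum())
print(r.read_state()["wrist_force"])
E
```

```text
t: 25.78
position: [0.5387, 0.1811, 0.0262]
tool_rot: [-0.001, -0.076, 0.997, -0.0]
wrist_force: [-0.9, -0.1, 0.6]
gripper_width: 0.0681
grip_force: 0.0
t: 26.4
position: [0.5597, 0.0619, 0.1798]
tool_rot: [0.003, -0.077, 0.997, 0.0]
wrist_force: [1.4, -0.0, -0.6]
gripper_width: 0.0682
grip_force: 0.0
t: 26.9
position: [0.5846, -0.1145, 0.1768]
tool_rot: [0.001, -0.073, 0.997, -0.001]
wrist_force: [0.1, 0.7, 0.6]
gripper_width: 0.0682
grip_force: 0.0
plate [0.5401 0.1805] [0.0524 0.0761 0.0519] [np.float64(-82.2706176681974), np.float64(-171.0740672087482)]
in window 0.001988758617312473 -0.0008636484127698062
bottle 0
mug 0
tape 0
dish 0
tray 244
[ 0.9268  0.5449 -0.0247]
```

```bash
python3 -c "
from rig import r
print(r.finish_job())"
```

```text
the job is handed in; nothing more can be done
None
```

Job handed in at about 27 s. The plate measures within 2 mm and about 1° of the lit window's centre and long side, and the bottle, mug, tape and dish look unmoved from above. I set the tray down flat and let go but didn't measure it again at the end, and I viewed 11 pictures against the limit of 10.

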